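# Lay out the weighing place: covered crucible on the balance, bottles beside it

## Robot

A 6-joint arm with a two-finger parallel gripper is mounted at the origin on the work surface. World frame = base frame: x ahead of the robot, y to its left, z up, the work surface at z = 0. Lengths are in mm, angles in rad, forces in N, time in s.
With the tool pointing down it reaches from about 250 to 850 mm from the base axis. Payload 12.5 kg.
Tool frame: the origin (TCP) lies at the very end of the fingers, on their centre line; the grasp point (between the pads) lies 19 mm behind it (grasp_offset is the distance from the TCP to the grasp point, in mm); y points along the fingers, z is the direction in which the jaws open and shut, and the axes are right-handed (so a half turn about y gives the same grasp; the last joint's range is limited). The gripper opens to 93 mm and grips with 3 to 60 N. Pads are 15 mm wide; open, the fingers measure 128 mm over their backs; the gripper's body (75 mm by 188 mm) begins 65 mm behind the grasp point.
Start: joints at [-1.361, 0.351, 1.652, -0, 1.139, -0.085], TCP at [159.821, -526.252, 218.633] pointing down, gripper open.
Joint ranges: [-2.75, 2.75], [-0.79, 2.1], [0.01, 2.65], [-1.57, 4.71], [0.07, 3.14], [-2.87, 2.87]. Speed limits (rad/s): [2.22, 2.22, 2.79, 3.14, 3.14, 3.14].

## Interface

Orientations are given as a unit quaternion [w, x, y, z].
In Python, from plant import * gives the robot as it stands.
- The arm moves only by the tool send_rows, never from a script. Its argument "targets" is a list of rows, each a list of 6 numbers: the shift along the tool's x, y, z each as a share of 300 mm, from -1 to 1, then the turn, a rotation vector about the tool's x, y, z each as a share of 60 degrees, from -1 to 1. A call has 1 to 20 rows; each row is the pose to reach, as a shift and turn from the pose commanded when the call began, along the tool's axes at that moment; what a row does not reach only later rows make up. A row lasts 1/10 s, in which the tool goes at most 50 mm and 8.59 degrees, less where a joint would pass 70% of its speed; a pose out of reach is approached as far as the arm can. A call with a number of a shift or a turn outside -1 to 1 is refused whole. A call with a gripper value outside its range is refused whole. "grip" is the closure, from 0 (fully open) to 1 (shut), set as the call begins (left out, the last holds). The fingers move at their own pace and stop on an object; the grip force is fixed at half the most. Time passes only in rows, so rows that repeat a pose let the fingers close. It gives the time, the measured TCP pose, the force and the opening at its end, in the units of the state.
- sense(): the state, without advancing time (a new reading comes with each control period).
- capture(name): name is "scene" or "top"; returns a dict with "image" (420x560x3 uint8, red, green, blue), "intrinsics" (3x3 intrinsics, pixels), "rvec" (rotation vector, rad) and "tvec" (3), from world to camera coordinates, as OpenCV has them. Camera axes: x right, y down, z forward; pixel columns grow to the right and rows downward; lengths in mm; the calibration is good to about 2 mm. A picture is of the moment at which its call begins. There is no depth.
- finish_job(): hands the job in, once; it reports no verdict.
The state is a dict: "clock": time; "joint_positions": joint angles; "joint_velocities": joint speeds; "joint_torque": joint torques, N m; "tcp_pos": TCP position; "ee_rot": TCP orientation; "force": force on the tool from outside, world axes, zero at the start; "ft_torque": the same for the moment, N m; "width": finger opening in mm.
Only numpy, scipy, OpenCV 4.12 (cv2) and the standard library are available. Lean on these libraries where they do the work, as an engineer would, in place of code of your own. Each camera call takes 0.05 s, during which the arm holds its last target. There are 200 camera calls.

## Task

Lay out the weighing place: stand the crucible in the middle of the balance's pan and put its lid centred on top of it. Stand the tall white bottle midway in the gap between the balance and the hot plate, and the small amber dropper bottle on the balance's other, free side with a gap of about 25 mm to its housing, both bottles upright on the bench and level with the middle of the pan (neither nearer the display nor further back). Leave the wash bottle, the mortar and the capped jar where they are.

Things in the scene. Friction and masses are not known exactly. Their poses are not given: they have to be found in the camera images.
- balance: White electronic balance, fixed, left or right of the hot plate, turned a few degrees at most. Housing 130 mm wide (y) by 150 deep (x), 43 high; steel pan 96 (x) by 110 (y), its top 55 mm above the bench. Origin: at bench height under the middle of the pan; z up, -x to its front (display and keys, towards the robot); housing from x = -90 to +60 and y = -65 to +65 mm.
- hotplate: Hot plate, fixed beside the balance, 120 to 142 mm between the housings. Grey housing 130 mm wide (y) by 145 deep (x), 45 high, round white plate of 112 diameter with its top 58 mm above the bench, two black knobs at the front. Origin: at bench height under the middle of the plate; z up, -x to its front (towards the robot); housing from x = -85 to +60 and y = -65 to +65 mm.
- crucible: White porcelain crucible, an open round cup, loose, 60 g or so: 40 mm high, 46 mm outer diameter at the foot, 52 mm at the rim, wall 4 mm. Origin: centre of its underside, z up along its axis.
- lid: White porcelain crucible lid, loose, 35 g or so: flat disc 58 mm diameter, 5 mm thick, flat underneath (no rim), with an upright round knob 16 mm diameter and 20 mm high in the middle of the top (25 mm overall). Starts lying flat, knob up. Origin: centre of its underside, z up through the knob.
- bottle: Tall white plastic reagent bottle with an ivory screw cap, loose, 220 g or so: body 56 mm diameter up to 94 mm height, then a shoulder, cap 42 mm diameter from 106 to 130 mm (top). Origin: centre of its underside, z up.
- dropper: Small amber glass dropper bottle with dark rubber bulb, loose, 90 g or so: body 38 mm diameter up to 48 mm height, black collar 22 mm diameter from 54 to 63 mm, bulb 17 mm diameter, top at 85 mm. Origin: centre of its underside, z up.
- washbottle: Bystander: white wash bottle with bent spout, loose, body 66 mm diameter, 200 mm high, at the left edge of the work. Origin: centre of its underside. Not to be disturbed.
- mortar: Bystander: white porcelain mortar with pestle in it (one piece), loose, 90 mm rim diameter, 48 mm high, pestle end about 75 mm high, at the right edge of the work. Origin: centre of its underside. Not to be disturbed.
- jar: Bystander: low white plastic jar with blue cap, loose, 64 mm diameter, 84 mm high, at the back beyond the balance and hot plate. Origin: centre of its underside. Not to be disturbed.
Things that resemble listed ones, but are neither listed nor needed, are in the scene too. What is shaped like the bottle but green is not meant.

How it is judged (in metres and radians):
At the end, for the whole second after the job is handed in: Crucible upright on the pan, within 12 mm of its middle; lid flat on it, centred to 8 mm. Bottles upright on the bench, level with the pan's middle to 15 mm: tall one between balance and hot plate, 20 mm or more clear of both; dropper on the free side, 10 to 41 mm clear. All at rest (horizontal distance between crucible and balance below 0.012 m and z of crucible in the frame of balance between 0.052 and 0.059 m and horizontal distance between lid and crucible below 0.008 m and z of lid in the frame of crucible between 0.037 and 0.044 m and x of bottle in the frame of balance between -0.015 and 0.015 m and x of dropper in the frame of balance between -0.015 and 0.015 m and ((y of bottle in the frame of balance above 0.113 m and y of bottle in the frame of hotplate below -0.113 m and y of dropper in the frame of balance between -0.125 and -0.094 m) or (y of bottle in the frame of balance below -0.113 m and y of bottle in the frame of hotplate above 0.113 m and y of dropper in the frame of balance between 0.094 and 0.125 m)) and height (world z) of each of bottle, dropper below 0.004 m and angle between each of crucible, lid, bottle, dropper's own z axis and vertical below 0.07 rad and linear speed of each of crucible, lid, bottle, dropper below 0.01 m/s and angular speed of each of crucible, lid, bottle, dropper below 0.1 rad/s); the robot touches nothing.
It fails at once if the wash bottle is pushed more than 20 mm or tipped (distance of washbottle from where it was at the start of the episode above 0.02 m or angle between washbottle's own z axis and vertical above 0.3 rad).
It fails at once if the mortar is pushed more than 20 mm or tipped (distance of mortar from where it was at the start of the episode above 0.02 m or angle between mortar's own z axis and vertical above 0.3 rad).
It fails at once if the capped jar is pushed more than 20 mm or tipped (distance of jar from where it was at the start of the episode above 0.02 m or angle between jar's own z axis and vertical above 0.3 rad).
It also fails if it takes over 115 s, if anything falls off the work surface, if the arm or the gripper's body presses on something with over 40 N, if the wrist force passes 120 N, or if a joint passes its speed limit or range.

## Working session

There is one attempt and no reset: what is moved stays moved. The work goes in short steps, Python scripts to look and compute and a tool call to move; the robot and the scene stay as the last step left them, time stands still between calls to the robot, and variables do not carry over. Pictures are saved under pics/ and viewed, about 12 in all and at most 16, crops included, and the job is handed in when it is done.

Besides the shell and the picture viewer there is one more tool, called as name([rows], argument=value, ...), one row to a line, values as JSON. send_rows: Moves the arm, as the interface text tells. Shift numbers are shares of 300 mm and turn numbers shares of 60 degrees, none past 1 either way. Its arguments: {"type":"object","properties":{"targets":{"type":"array","items":{"type":"array","items":{"type":"number"}}},"grip":{"type":"number"}},"required":["targets"]}

```bash
mkdir -p pics; ls; cat > h.py <<'E'
from plant import *
import numpy as np, cv2, json
from scipy.spatial.transform import Rotation as R
def snap(n,f):
    c=capture(n); cv2.imwrite('pics/'+f+'.png',c['image'][:,:,::-1])
    np.savez('pics/'+f+'.npz',**{k:np.array(v) for k,v in c.items()}); return c
def load(f): return np.load('pics/'+f+'.npz')
def crop(f,x0,y0,x1,y1,s,o):
    im=cv2.imread('pics/'+f+'.png')[y0:y1,x0:x1]
    cv2.imwrite('pics/'+o+'.png',cv2.resize(im,None,fx=s,fy=s,interpolation=cv2.INTER_CUBIC))
def ray(f,u,v):
    c=load(f);Rm=cv2.Rodrigues(c['rvec'].astype(float))[0];t=c['tvec'].astype(float).ravel()
    d=Rm.T@np.linalg.inv(c['intrinsics'])@np.array([u,v,1.]);return -Rm.T@t,d/np.linalg.norm(d)
def atz(f,u,v,z):
    o,d=ray(f,u,v);return (o+d*(z-o[2])/d[2]).round(1)
def tri(a,b):
    (o,d),(p,e)=ray(*a),ray(*b)
    s=np.linalg.lstsq(np.c_[d,-e],p-o,rcond=None)[0]
    q,r=o+d*s[0],p+e*s[1];return ((q+r)/2).round(1),np.linalg.norm(q-r).round(1)
def proj(f,P):
    c=load(f);return cv2.projectPoints(np.array(P,float).reshape(-1,3),c['rvec'].astype(float),c['tvec'].astype(float),c['intrinsics'].astype(float),None)[0].reshape(-1,2).round(1)
def move(p,yaw=None):
    """shares for TCP going to p, from present pose"""
    s=sense();M=R.from_quat(s['ee_rot'],scalar_first=True)
    return (M.inv().apply(np.array(p)-s['tcp_pos'])/300).round(4)
E
python3 - <<'E'
from h import *
a=snap('scene','s0');b=snap('top','t0')
s=sense();print(s);print(R.from_quat(s['ee_rot'],scalar_first=True).as_matrix().round(3))
for f in('s0','t0'):print(ray(f,280,210), load(f)['intrinsics'][0,0])
crop('s0',0,0,560,420,1.4,'s0b');crop('t0',0,0,560,420,1.4,'t0b')
E
```

```text
pics
{'clock': 0.1, 'joint_positions': array([-1.36057811e+00,  3.51130145e-01,  1.65232155e+00,  2.33111119e-05,
        1.13912162e+00, -8.45981751e-02]), 'joint_velocities': array([-1.25492823e-04, -1.16427407e-03, -2.16111368e-03, -5.89060674e-04,
        4.29064804e-04, -5.69806870e-05]), 'joint_torque': array([ 1.05332027e-03, -4.98029602e+01, -2.85704201e+01,  7.00389873e-02,
        2.39588966e-02, -5.71472094e-05]), 'tcp_pos': array([ 159.77943424, -525.97083291,  218.19851716]), 'ee_rot': array([ 0.10383854, -0.10386713,  0.69978518, -0.69909218]), 'force': array([-0.02888212, -0.48443204,  0.05718025]), 'ft_torque': array([ 0.02378872, -0.01591176,  0.0065602 ]), 'width': 92.42348763788517}
[[-0.957 -0.     0.291]
 [-0.291  0.001 -0.957]
 [-0.    -1.    -0.001]]
(array([ 986.58294596,  719.22937741, 1014.93171898]), array([-0.35729522, -0.56489366, -0.74379787])) 467.62338915321436
(array([ 397.27339778,    6.77223034, 1321.0429044 ]), array([ 0.10034975, -0.01917714, -0.99476739])) 521.3417507872074
```

View pics/s0b.png

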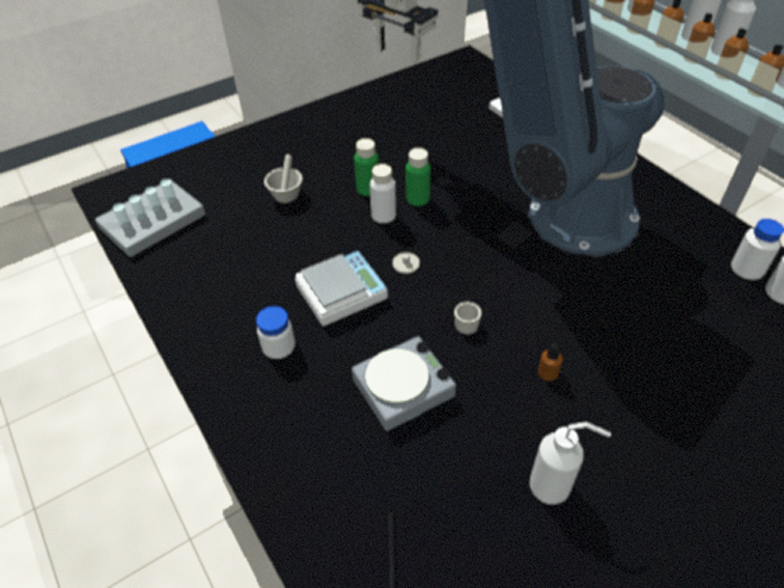

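View pics/t0b.png

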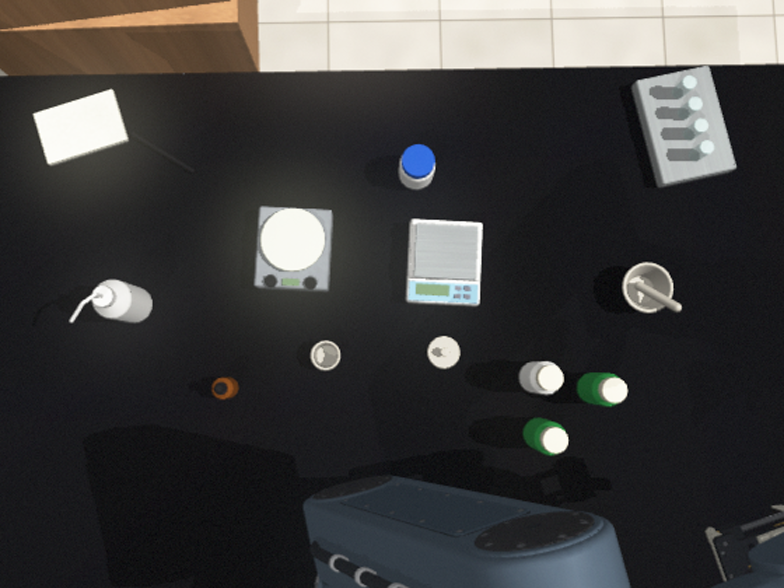

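The scene view (in 1.4x pixels) shows the balance at (341,285), hot plate (403,382), lid (406,262), crucible (467,318), dropper (550,363) and white bottle (382,195), with two green bottles at (367,168) and (418,178). Only the white bottle, at top-view (541,378), fits the description; the one at (603,389) and the one at (546,437) are green. I'll confirm this in enlarged crops.

```bash
python3 - <<'E'
from h import *
crop('t0',140,140,460,340,2.5,'t0c')
crop('s0',200,90,420,290,3,'s0c')
E
```

```text
(no output)
```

View pics/t0c.png

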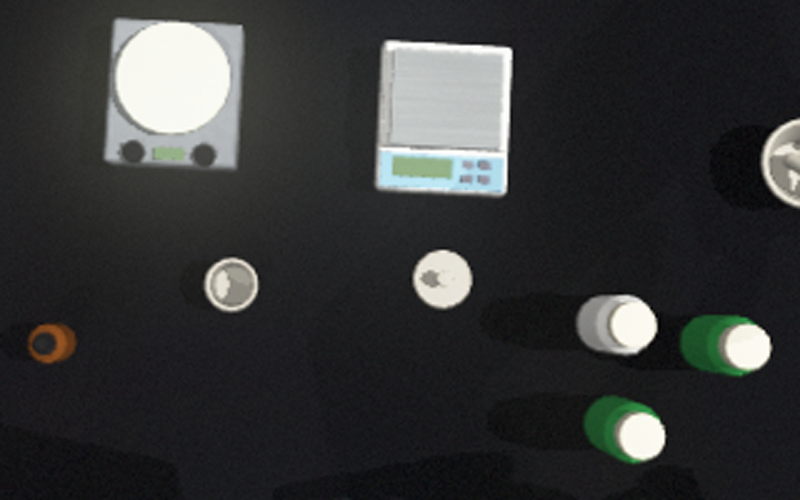

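View pics/s0c.png

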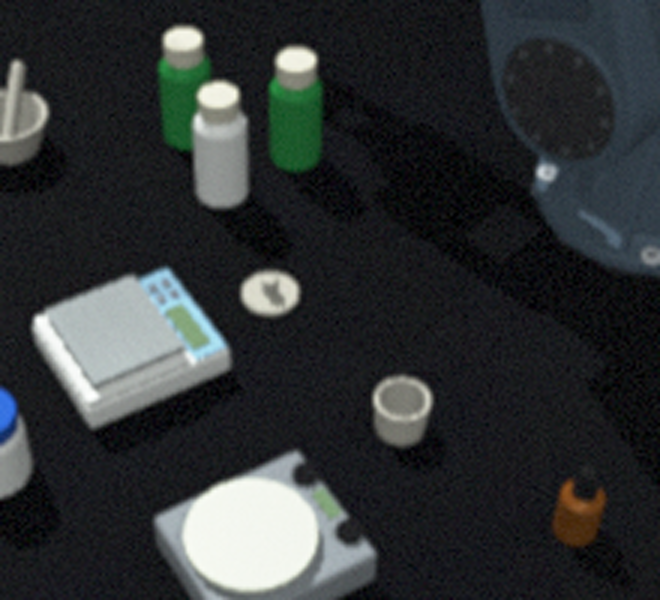

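The crops confirm it. Crop pixels, top / scene: white bottle cap (633,324) / (219,97), crucible rim (231,285) / (402,401), lid (443,279) / (271,292), dropper bulb (41,343) / (587,472), and green caps (745,346) and (641,436). Next I triangulate.

```bash
python3 - <<'E'
from h import *
T=lambda x,y:('t0',140+x/2.5-.3,140+y/2.5-.3)
S=lambda x,y:('s0',200+x/3-.3,90+y/3-.3)
for n,t,s,z in [('cap',(633,324),(219,97),130),('cruc',(231,285),(402,401),40),('lid',(443,279),(271,292),5),('drop',(41,343),(587,472),85),('plate',(172,77),(251,534),58),('green1',(745,346),(184,40),130),('green2',(641,436),(297,60),130)]:
    print(n,tri(T(*t),S(*s)),atz(*T(*t),z),atz(*S(*s),z))
for n,L in [('bal hous top',[(386,40),(512,47),(507,194),(377,188)]),('pan',[(391,49),(504,50),(500,150),(387,149)]),('hp',[(114,18),(244,26),(237,169),(105,161)])]:
    P=np.array([atz(*T(*p),{'b':43,'p':55,'h':45}[n[0]]) for p in L]);print(n,P.tolist(),P.mean(0))
P=np.array([atz(*S(*p),55) for p in [(132,276),(187,347),(98,385),(47,328)]]);print(P.tolist(),P.mean(0))
E
```

```text
cap (array([ 377. , -271. ,  126.4]), np.float64(0.5)) [ 377.2 -270.3  130. ] [ 379.3 -266.8  130. ]
cruc (array([421.9, 101.2,  36. ]), np.float64(2.0)) [421.1 101.5  40. ] [425.  103.1  40. ]
lid (array([ 423.8, -109.6,    3.7]), np.float64(0.1)) [ 423.8 -109.5    5. ] [ 424.5 -108.4    5. ]
drop (array([369.5, 277.9,  80.8]), np.float64(1.0)) [369.2 277.3  85. ] [372.7 279.6  85. ]
plate (array([625.6, 155.9,  55.8]), np.float64(0.2)) [625.1 155.7  58. ] [626.5 157.1  58. ]
green1 (array([ 355.5, -371.8,  129.1]), np.float64(0.2)) [ 355.5 -371.4  130. ] [ 356.2 -370.7  130. ]
green2 (array([ 276.7, -273.9,  128.5]), np.float64(0.4)) [ 276.7 -273.5  130. ] [ 278.  -272.4  130. ]
bal hous top [[661.4, -55.7, 43.0], [652.1, -181.0, 43.0], [505.4, -171.4, 43.0], [513.6, -43.5, 43.0]] [ 583.125 -112.9     43.   ]
pan [[649.8, -59.8, 55.0], [646.9, -171.2, 55.0], [547.7, -164.2, 55.0], [550.7, -53.6, 55.0]] [ 598.775 -112.2     55.   ]
hp [[687.9, 214.5, 45.0], [677.6, 85.4, 45.0], [534.7, 94.0, 45.0], [545.0, 223.7, 45.0]] [611.3 154.4  45. ]
[[551.0, -162.8, 55.0], [557.0, -52.8, 55.0], [648.3, -59.3, 55.0], [652.5, -148.6, 55.0]] [ 602.2   -105.875   55.   ]
```

Everything matches its expected height to within 4 mm. The balance yaw is about -4° and its origin about (599,-112.5). The bottle target is about (608.5,21) and the dropper target about (591.5,-222.5). First move: above the white bottle, with the jaw turned to -31°.

send_rows([
  [-0.1, 0, -0.06, 0, -0.1, 0],
  [-0.25, 0, -0.16, 0, -0.22, 0],
  [-0.4, 0, -0.26, 0, -0.34, 0],
  [-0.55, 0, -0.355, 0, -0.46, 0],
  [-0.7, 0, -0.45, 0, -0.58, 0],
  [-0.82, 0, -0.53, 0, -0.66, 0],
  [-0.9, 0, -0.58, 0, -0.7, 0],
  [-0.946, 0, -0.609, 0, -0.7, 0],
  [-0.946, 0, -0.609, 0, -0.7, 0],
  [-0.946, 0, -0.609, 0, -0.7, 0],
  [-0.946, 0, -0.609, 0, -0.7, 0],
  [-0.946, 0, -0.609, 0, -0.7, 0],
], grip=0)

```text
clock: 1.3
tcp_pos: [377.7, -269.7, 218.5]
ee_rot: [0.347, -0.347, 0.616, -0.616]
force: [0.4, 1.4, -0.3]
width: 93.2
```

```bash
cat >> h.py <<'E'
def jaw():
    z=R.from_quat(sense()['ee_rot'],scalar_first=True).as_matrix()[:,2];return np.degrees(np.arctan2(z[1],z[0]))
def go(*pts):
    """pts: (x,y,z,jawdeg) -> shares from the present pose"""
    s=sense();print('now',s['clock'],s['tcp_pos'].round(1),'jaw',jaw().round(1),'w',round(s['width'],1),'F',s['force'].round(1))
    M=R.from_quat(s['ee_rot'],scalar_first=True)
    for x,y,z,j in pts:
        a=np.radians(j);tz=np.array([np.cos(a),np.sin(a),0]);ty=np.array([0,0,-1.])
        N=R.from_matrix(np.c_[np.cross(ty,tz),ty,tz])
        print((x,y,z,j),(M.inv().apply(np.array([x,y,z])-s['tcp_pos'])/300).round(3).tolist(),((M.inv()*N).as_rotvec()/np.radians(60)).round(3).tolist())
E
python3 - <<'E'
from h import *
go((378,-269.5,218,-31),(378,-269.5,62,-31))
snap('scene','s1');snap('top','t1');crop('s1',200,60,380,210,4,'s1c')
E
```

```text
now 1.3 [ 377.7 -269.7  218.5] jaw -31.2 w 93.2 F [ 0.4  1.4 -0.3]
(378, -269.5, 218, -31) [-0.001, 0.002, 0.0] [0.0, -0.003, 0.0]
(378, -269.5, 62, -31) [-0.001, 0.522, 0.001] [0.0, -0.003, 0.0]
```

View pics/s1c.png

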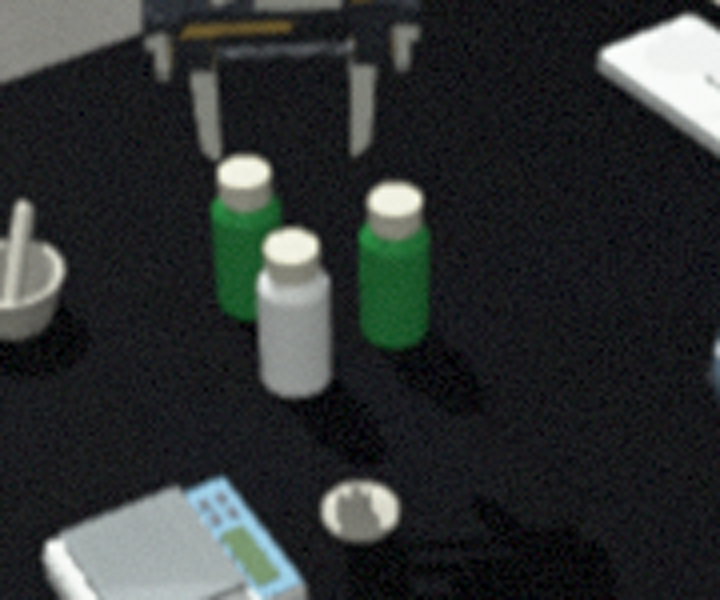

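The scene crop shows the open gripper above the white bottle, fingertips at about (215,157) and (361,155), clear of both green bottles. Descending and gripping.

send_rows([
  [0, 0.1, 0, 0, 0, 0],
  [0, 0.2, 0, 0, 0, 0],
  [0, 0.3, 0, 0, 0, 0],
  [0, 0.4, 0, 0, 0, 0],
  [0, 0.48, 0, 0, 0, 0],
  [0, 0.522, 0, 0, 0, 0],
  [0, 0.522, 0, 0, 0, 0],
  [0, 0.522, 0, 0, 0, 0],
])

```text
clock: 2.2
tcp_pos: [378.6, -269.4, 62.7]
ee_rot: [-0.348, 0.347, -0.616, 0.616]
force: [0.6, 1.1, -0.6]
width: 92.8
```

send_rows([
  [0, 0, 0, 0, 0, 0],
  [0, 0, 0, 0, 0, 0],
  [0, 0, 0, 0, 0, 0],
  [0, 0, 0, 0, 0, 0],
  [0, 0, 0, 0, 0, 0],
  [0, 0, 0, 0, 0, 0],
  [0, 0, 0, 0, 0, 0],
  [0, 0, 0, 0, 0, 0],
  [0, 0, 0, 0, 0, 0],
  [0, 0, 0, 0, 0, 0],
], grip=1)

```text
clock: 3.2
tcp_pos: [378.3, -269.0, 62.1]
ee_rot: [0.348, -0.348, 0.616, -0.616]
force: [-0.9, 1.5, 3.8]
width: 55.5
```

```bash
python3 - <<'E'
from h import *
print(proj('s1',[377.7,-269.7,218.5]))
go((378,-269.5,250,-31),(608.5,21,250,-4),(608.5,21,62,-4))
E
```

```text
[[271.6  96.9]]
now 3.2 [ 378.3 -269.    62.1] jaw -31.1 w 55.5 F [-0.9  1.5  3.8]
(378, -269.5, 250, -31) [0.002, -0.626, 0.0] [-0.0, -0.002, -0.0]
(608.5, 21, 250, -4) [-1.224, -0.626, 0.158] [-0.0, -0.452, -0.0]
(608.5, 21, 62, -4) [-1.224, 0.0, 0.158] [-0.0, -0.452, -0.0]
```

Gripped (55.5 mm against 56). Lift it, then cover the first half of the transit.

send_rows([
  [0, -0.05, 0, 0, 0, 0],
  [0, -0.15, 0, 0, 0, 0],
  [0, -0.26, 0, 0, 0, 0],
  [0, -0.37, 0, 0, 0, 0],
  [0, -0.48, 0, 0, 0, 0],
  [0, -0.57, 0, 0, 0, 0],
  [-0.04, -0.61, 0.005, 0, -0.015, 0],
  [-0.12, -0.626, 0.016, 0, -0.045, 0],
  [-0.22, -0.626, 0.028, 0, -0.08, 0],
  [-0.32, -0.626, 0.041, 0, -0.118, 0],
  [-0.42, -0.626, 0.054, 0, -0.155, 0],
  [-0.51, -0.626, 0.066, 0, -0.188, 0],
  [-0.57, -0.626, 0.074, 0, -0.21, 0],
  [-0.61, -0.626, 0.079, 0, -0.225, 0],
  [-0.61, -0.626, 0.079, 0, -0.225, 0],
  [-0.61, -0.626, 0.079, 0, -0.225, 0],
  [-0.61, -0.626, 0.079, 0, -0.225, 0],
])

```text
clock: 4.9
tcp_pos: [492.7, -125.1, 249.7]
ee_rot: [0.417, -0.417, 0.571, -0.571]
force: [-0.1, 0.8, -1.6]
width: 55.3
```

```bash
python3 - <<'E'
from h import *
go((608.5,21,250,-4),(608.5,21,72,-4))
E
```

```text
now 4.9 [ 492.7 -125.1  249.7] jaw -17.7 w 55.3 F [-0.1  0.8 -1.6]
(608.5, 21, 250, -4) [-0.581, -0.001, 0.22] [0.0, -0.228, 0.0]
(608.5, 21, 72, -4) [-0.581, 0.592, 0.22] [0.0, -0.228, 0.0]
```

send_rows([
  [-0.05, 0, 0.019, 0, -0.02, 0],
  [-0.14, 0, 0.053, 0, -0.055, 0],
  [-0.24, 0, 0.091, 0, -0.095, 0],
  [-0.34, 0, 0.129, 0, -0.133, 0],
  [-0.44, 0, 0.167, 0, -0.173, 0],
  [-0.52, 0, 0.197, 0, -0.204, 0],
  [-0.565, 0, 0.214, 0, -0.222, 0],
  [-0.581, 0, 0.22, 0, -0.228, 0],
  [-0.581, 0.05, 0.22, 0, -0.228, 0],
  [-0.581, 0.15, 0.22, 0, -0.228, 0],
  [-0.581, 0.25, 0.22, 0, -0.228, 0],
  [-0.581, 0.35, 0.22, 0, -0.228, 0],
  [-0.581, 0.45, 0.22, 0, -0.228, 0],
  [-0.581, 0.52, 0.22, 0, -0.228, 0],
  [-0.581, 0.57, 0.22, 0, -0.228, 0],
  [-0.581, 0.592, 0.22, 0, -0.228, 0],
  [-0.581, 0.592, 0.22, 0, -0.228, 0],
  [-0.581, 0.592, 0.22, 0, -0.228, 0],
])

```text
clock: 6.7
tcp_pos: [609.3, 21.5, 73.3]
ee_rot: [-0.483, 0.482, -0.517, 0.517]
force: [-0.4, 1.1, -2.1]
width: 55.2
```

```bash
python3 - <<'E'
from h import *
go((608.5,21,63,-4),(608.5,21,62,-4))
snap('scene','s2');snap('top','t2')
a=cv2.imread('pics/s2.png')[150:320,190:390];b=cv2.imread('pics/t2.png')[130:300,150:350]
cv2.imwrite('pics/c2.png',cv2.resize(np.hstack([a,b]),None,fx=2,fy=2,interpolation=cv2.INTER_CUBIC))
E
```

```text
now 6.7 [609.3  21.5  73.3] jaw -3.9 w 55.2 F [-0.4  1.1 -2.1]
(608.5, 21, 63, -4) [0.002, 0.034, -0.003] [-0.001, 0.001, -0.0]
(608.5, 21, 62, -4) [0.002, 0.038, -0.003] [-0.001, 0.001, -0.0]
```

View pics/c2.png

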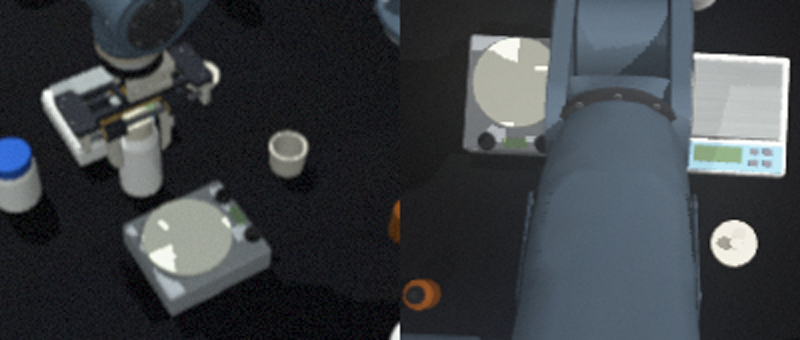

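The bottle hangs in the gap, at scene crop (142,165). Next I lower it, release and rise.

send_rows([
  [0.002, 0.015, -0.002, 0, 0, 0],
  [0.002, 0.03, -0.002, 0, 0, 0],
  [0.002, 0.036, -0.002, 0, 0, 0],
  [0.002, 0.036, -0.002, 0, 0, 0],
  [0.002, 0.036, -0.002, 0, 0, 0],
])

```text
clock: 7.3
tcp_pos: [608.0, 21.1, 62.0]
ee_rot: [0.482, -0.483, 0.517, -0.517]
force: [-5.0, -1.0, 7.8]
width: 55.0
```

send_rows([
  [0, 0, 0, 0, 0, 0],
  [0, 0, 0, 0, 0, 0],
  [0, 0, 0, 0, 0, 0],
  [0, 0, 0, 0, 0, 0],
  [0, 0, 0, 0, 0, 0],
  [0, 0, 0, 0, 0, 0],
  [0, -0.04, 0, 0, 0, 0],
  [0, -0.12, 0, 0, 0, 0],
  [0, -0.24, 0, 0, 0, 0],
  [0, -0.38, 0, 0, 0, 0],
  [0, -0.5, 0, 0, 0, 0],
  [0, -0.58, 0, 0, 0, 0],
  [0, -0.58, 0, 0, 0, 0],
  [0, -0.58, 0, 0, 0, 0],
], grip=0)

```text
clock: 8.7
tcp_pos: [608.0, 21.1, 235.8]
ee_rot: [-0.483, 0.482, -0.517, 0.517]
force: [-0.2, -0.4, -0.1]
width: 93.1
```

```bash
python3 - <<'E'
from h import *
go((370.5,278.5,235,40),(370.5,278.5,11,40))
E
```

```text
now 8.7 [608.   21.1 235.8] jaw -3.9 w 93.1 F [-0.2 -0.4 -0.1]
(370.5, 278.5, 235, 40) [-0.802, 0.002, -0.849] [-0.001, -0.732, 0.0]
(370.5, 278.5, 11, 40) [-0.802, 0.749, -0.849] [-0.001, -0.732, 0.0]
```

send_rows([
  [-0.06, 0, -0.06, 0, -0.05, 0],
  [-0.16, 0, -0.17, 0, -0.15, 0],
  [-0.26, 0, -0.275, 0, -0.25, 0],
  [-0.36, 0, -0.38, 0, -0.35, 0],
  [-0.46, 0, -0.485, 0, -0.44, 0],
  [-0.56, 0, -0.59, 0, -0.53, 0],
  [-0.66, 0, -0.7, 0, -0.62, 0],
  [-0.74, 0, -0.785, 0, -0.69, 0],
  [-0.802, 0, -0.849, 0, -0.732, 0],
  [-0.802, 0, -0.849, 0, -0.732, 0],
  [-0.802, 0, -0.849, 0, -0.732, 0],
  [-0.802, 0, -0.849, 0, -0.732, 0],
  [-0.802, 0, -0.849, 0, -0.732, 0],
])

```text
clock: 10.0
tcp_pos: [371.0, 277.9, 235.1]
ee_rot: [-0.64, 0.641, -0.299, 0.299]
force: [-0.2, -0.5, 1.2]
width: 93.0
```

```bash
python3 - <<'E'
from h import *
go((370.5,278.5,120,40),(370.5,278.5,13,40))
snap('scene','s3');snap('top','t3')
a=cv2.imread('pics/s3.png')[150:320,190:430];b=cv2.imread('pics/t3.png')[130:300,120:340]
cv2.imwrite('pics/c3.png',cv2.resize(np.hstack([a,b]),None,fx=1.7,fy=1.7,interpolation=cv2.INTER_CUBIC))
E
```

```text
now 10.0 [371.  277.9 235.1] jaw 39.9 w 93.0 F [-0.2 -0.5  1.2]
(370.5, 278.5, 120, 40) [-0.003, 0.384, 0.0] [0.001, -0.002, -0.0]
(370.5, 278.5, 13, 40) [-0.003, 0.74, 0.001] [0.001, -0.002, -0.0]
```

View pics/c3.png

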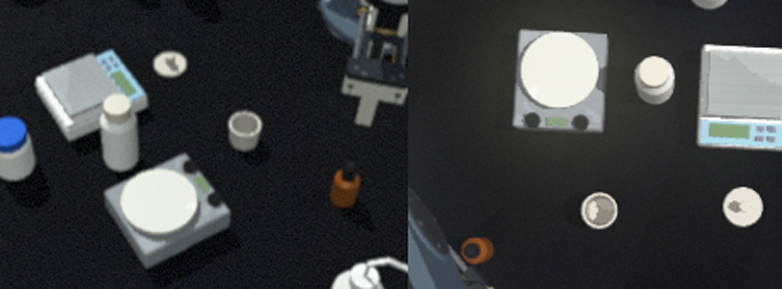

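The bottle stands upright mid-gap, with its cap at top crop (656,72). The gripper is above the dropper, so I descend and grip.

send_rows([
  [0, 0.08, 0, 0, 0, 0],
  [0, 0.2, 0, 0, 0, 0],
  [0, 0.32, 0, 0, 0, 0],
  [0, 0.44, 0, 0, 0, 0],
  [0, 0.54, 0, 0, 0, 0],
  [0, 0.63, 0, 0, 0, 0],
  [0, 0.7, 0, 0, 0, 0],
  [0, 0.74, 0, 0, 0, 0],
  [0, 0.74, 0, 0, 0, 0],
  [0, 0.74, 0, 0, 0, 0],
])

```text
clock: 11.1
tcp_pos: [371.0, 278.7, 14.0]
ee_rot: [0.641, -0.641, 0.299, -0.299]
force: [0.1, 0.7, -0.3]
width: 92.7
```

send_rows([
  [0, 0, 0, 0, 0, 0],
  [0, 0, 0, 0, 0, 0],
  [0, 0, 0, 0, 0, 0],
  [0, 0, 0, 0, 0, 0],
  [0, 0, 0, 0, 0, 0],
  [0, 0, 0, 0, 0, 0],
  [0, 0, 0, 0, 0, 0],
  [0, 0, 0, 0, 0, 0],
  [0, 0, 0, 0, 0, 0],
  [0, 0, 0, 0, 0, 0],
  [0, 0, 0, 0, 0, 0],
  [0, 0, 0, 0, 0, 0],
], grip=1)

```text
clock: 12.3
tcp_pos: [370.5, 278.5, 13.4]
ee_rot: [-0.641, 0.641, -0.299, 0.299]
force: [-0.4, -1.2, 0.3]
width: 37.5
```

```bash
python3 - <<'E'
from h import *
print(atz('t3',120+(656-408)/1.7-.3,130+72/1.7-.3,130),atz('s3',190+118/1.7-.3,150+102/1.7-.3,130))
go((370.5,278.5,235,40),(440,20,235,18),(591.5,-222.5,235,-4))
E
```

```text
[606.2  15.4 130. ] [604.7  16.  130. ]
now 12.3 [370.5 278.5  13.4] jaw 40.0 w 37.5 F [-0.4 -1.2  0.3]
(370.5, 278.5, 235, 40) [0.0, -0.739, -0.0] [0.0, -0.0, -0.0]
(440, 20, 235, 18) [0.809, -0.739, -0.376] [0.0, 0.367, 0.0]
(591.5, -222.5, 235, -4) [1.753, -0.739, -0.509] [0.0, 0.733, 0.0]
```

send_rows([
  [0, -0.05, 0, 0, 0, 0],
  [0, -0.16, 0, 0, 0, 0],
  [0, -0.3, 0, 0, 0, 0],
  [0, -0.44, 0, 0, 0, 0],
  [0, -0.57, 0, 0, 0, 0],
  [0, -0.67, 0, 0, 0, 0],
  [0.05, -0.72, -0.023, 0, 0.02, 0],
  [0.14, -0.739, -0.065, 0, 0.06, 0],
  [0.26, -0.739, -0.12, 0, 0.12, 0],
  [0.38, -0.739, -0.177, 0, 0.175, 0],
  [0.5, -0.739, -0.232, 0, 0.23, 0],
  [0.62, -0.739, -0.288, 0, 0.285, 0],
  [0.71, -0.739, -0.33, 0, 0.325, 0],
  [0.77, -0.739, -0.358, 0, 0.35, 0],
  [0.809, -0.739, -0.376, 0, 0.367, 0],
  [0.809, -0.739, -0.376, 0, 0.367, 0],
  [0.809, -0.739, -0.376, 0, 0.367, 0],
  [0.809, -0.739, -0.376, 0, 0.367, 0],
])

```text
clock: 14.1
tcp_pos: [439.8, 21.0, 235.1]
ee_rot: [0.572, -0.572, 0.415, -0.415]
force: [0.6, 0.7, -0.0]
width: 37.3
```

```bash
python3 - <<'E'
from h import *
crop('t3',200,130,360,250,5,'t3c')
go((591.5,-222.5,235,-4))
E
```

```text
now 14.1 [439.8  21.  235.1] jaw 18.1 w 37.3 F [ 0.6  0.7 -0. ]
(591.5, -222.5, 235, -4) [0.928, 0.0, 0.229] [0.0, 0.368, -0.0]
```

View pics/t3c.png

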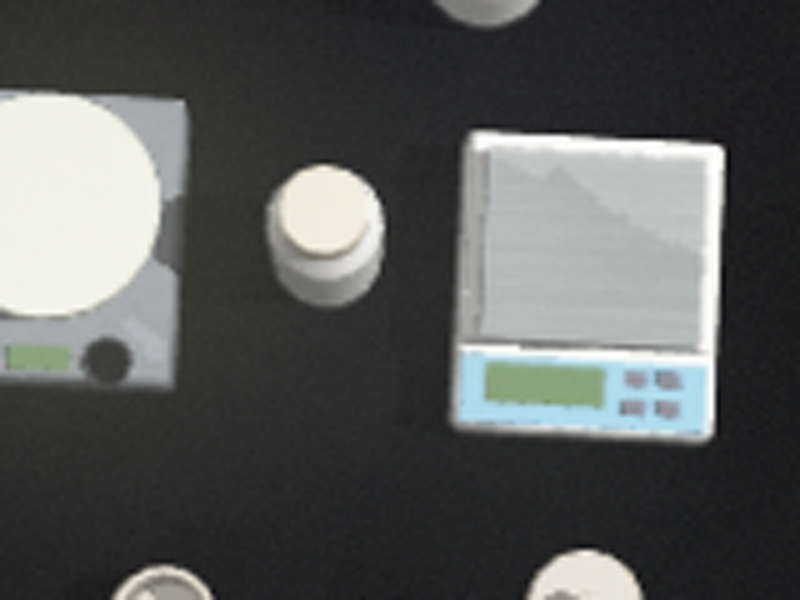

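In the enlarged top crop the bottle cap is at (323,210) and the pan centre at about (594,248). The bottle stands clear of both housings. On with the dropper.

send_rows([
  [0.05, 0, 0.012, 0, 0.02, 0],
  [0.14, 0, 0.035, 0, 0.056, 0],
  [0.26, 0, 0.064, 0, 0.103, 0],
  [0.38, 0, 0.094, 0, 0.15, 0],
  [0.5, 0, 0.123, 0, 0.198, 0],
  [0.62, 0, 0.153, 0, 0.246, 0],
  [0.73, 0, 0.18, 0, 0.289, 0],
  [0.82, 0, 0.202, 0, 0.325, 0],
  [0.89, 0, 0.22, 0, 0.353, 0],
  [0.928, 0, 0.229, 0, 0.368, 0],
  [0.928, 0, 0.229, 0, 0.368, 0],
  [0.928, 0, 0.229, 0, 0.368, 0],
  [0.928, 0, 0.229, 0, 0.368, 0],
])

```text
clock: 15.4
tcp_pos: [591.1, -222.7, 235.3]
ee_rot: [0.482, -0.482, 0.517, -0.517]
force: [0.3, 0.8, -1.5]
width: 37.5
```

```bash
python3 - <<'E'
from h import *
T=lambda x,y:('t3',200+x/5-.4,130+y/5-.4)
print(atz(*T(323,210),130),atz(*T(594,248),55))
print([atz(*T(*p),43).tolist() for p in[(468,130),(724,145),(714,442),(450,432)]])
go((591.5,-222.5,24,-4),(591.5,-222.5,14,-4))
snap('scene','s4')
crop('s4',180,90,360,240,4,'s4c')
E
```

```text
[607.3  18.6 130. ] [ 599.3 -113.4   55. ]
[[661.7, -53.4, 43.0], [651.9, -180.7, 43.0], [503.6, -171.1, 43.0], [510.9, -41.2, 43.0]]
now 15.4 [ 591.1 -222.7  235.3] jaw -4.0 w 37.5 F [ 0.3  0.8 -1.5]
(591.5, -222.5, 24, -4) [-0.001, 0.704, 0.001] [0.0, -0.001, -0.0]
(591.5, -222.5, 14, -4) [-0.001, 0.738, 0.001] [0.0, -0.001, -0.0]
```

View pics/s4c.png

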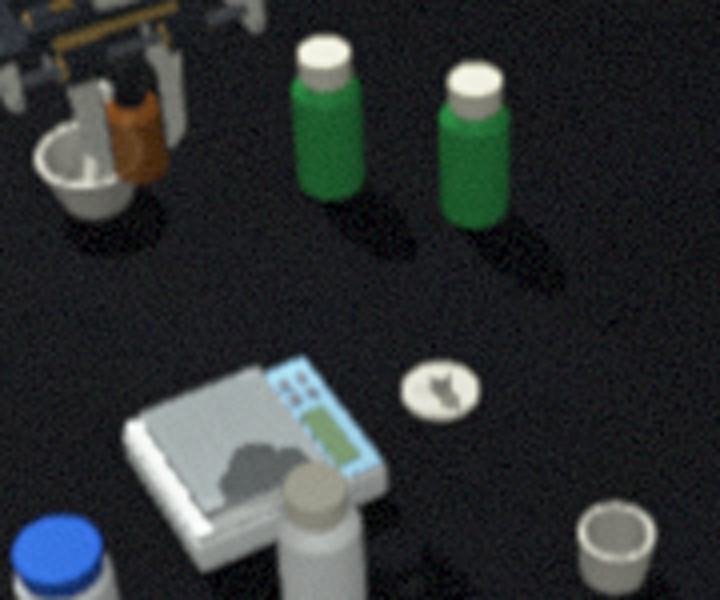

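The dropper is held upright above its place, clear of the mortar. Lower it and release.

send_rows([
  [0, 0.06, 0, 0, 0, 0],
  [0, 0.17, 0, 0, 0, 0],
  [0, 0.29, 0, 0, 0, 0],
  [0, 0.41, 0, 0, 0, 0],
  [0, 0.52, 0, 0, 0, 0],
  [0, 0.61, 0, 0, 0, 0],
  [0, 0.67, 0, 0, 0, 0],
  [0, 0.7, 0, 0, 0, 0],
  [0, 0.72, 0, 0, 0, 0],
  [0, 0.735, 0, 0, 0, 0],
  [0, 0.74, 0, 0, 0, 0],
  [0, 0.74, 0, 0, 0, 0],
  [0, 0.74, 0, 0, 0, 0],
  [0, 0.74, 0, 0, 0, 0],
])

```text
clock: 16.85
tcp_pos: [591.5, -223.6, 13.6]
ee_rot: [-0.482, 0.482, -0.517, 0.518]
force: [0.6, -0.2, -0.5]
width: 37.6
```

send_rows([
  [0, 0, 0, 0, 0, 0],
  [0, 0, 0, 0, 0, 0],
  [0, 0, 0, 0, 0, 0],
  [0, 0, 0, 0, 0, 0],
  [0, 0, 0, 0, 0, 0],
  [0, 0, 0, 0, 0, 0],
  [0, 0, 0, 0, 0, 0],
  [0, -0.04, 0, 0, 0, 0],
  [0, -0.12, 0, 0, 0, 0],
  [0, -0.24, 0, 0, 0, 0],
  [0, -0.38, 0, 0, 0, 0],
  [0, -0.52, 0, 0, 0, 0],
  [0, -0.64, 0, 0, 0, 0],
  [0, -0.72, 0, 0, 0, 0],
  [0, -0.74, 0, 0, 0, 0],
  [0, -0.74, 0, 0, 0, 0],
], grip=0)

```text
clock: 18.45
tcp_pos: [591.4, -223.5, 235.8]
ee_rot: [-0.482, 0.482, -0.517, 0.518]
force: [0.2, 0.5, -0.0]
width: 92.9
```

```bash
python3 - <<'E'
from h import *
go((480,-60,235,5),(422.5,102.2,235,14),(422.5,102.2,11,14))
E
```

```text
now 18.45 [ 591.4 -223.5  235.8] jaw -4.1 w 92.9 F [ 0.2  0.5 -0. ]
(480, -60, 235, 5) [-0.517, 0.002, -0.409] [-0.001, -0.152, 0.0]
(422.5, 102.2, 235, 14) [-1.043, 0.001, -0.639] [-0.001, -0.302, 0.001]
(422.5, 102.2, 11, 14) [-1.043, 0.748, -0.64] [-0.001, -0.302, 0.001]
```

send_rows([
  [-0.06, 0, -0.045, 0, -0.02, 0],
  [-0.16, 0, -0.12, 0, -0.05, 0],
  [-0.27, 0, -0.2, 0, -0.08, 0],
  [-0.38, 0, -0.29, 0, -0.11, 0],
  [-0.49, 0, -0.37, 0, -0.145, 0],
  [-0.6, 0, -0.43, 0, -0.18, 0],
  [-0.71, 0, -0.49, 0, -0.21, 0],
  [-0.82, 0, -0.54, 0, -0.24, 0],
  [-0.9, 0, -0.575, 0, -0.27, 0],
  [-0.96, 0, -0.6, 0, -0.29, 0],
  [-1, 0, -0.62, 0, -0.302, 0],
  [-1, 0, -0.62, 0, -0.302, 0],
  [-1, 0, -0.62, 0, -0.302, 0],
  [-1, 0, -0.62, 0, -0.302, 0],
])

```text
clock: 19.85
tcp_pos: [427.5, 88.4, 234.8]
ee_rot: [-0.557, 0.557, -0.436, 0.435]
force: [0.4, -1.3, 1.0]
width: 92.8
```

```bash
python3 - <<'E'
from h import *
go((422.5,102.2,235,14),(422.5,102.2,11,14))
snap('scene','s5');snap('top','t5')
a=cv2.imread('pics/s5.png')[110:240,170:360];b=cv2.imread('pics/t5.png')[140:270,190:380]
cv2.imwrite('pics/c5.png',cv2.resize(np.hstack([a,b]),None,fx=2.1,fy=2.1,interpolation=cv2.INTER_CUBIC))
E
```

```text
now 19.85 [427.5  88.4 234.8] jaw 13.9 w 92.8 F [ 0.4 -1.3  1. ]
(422.5, 102.2, 235, 14) [-0.049, -0.001, -0.005] [0.0, -0.001, 0.0]
(422.5, 102.2, 11, 14) [-0.049, 0.746, -0.005] [0.0, -0.001, 0.0]
```

View pics/c5.png

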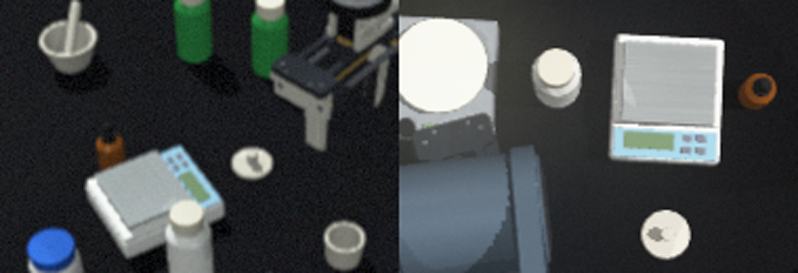

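The dropper stands right of the balance at crop (760,88), the bottle is in the gap, and the crucible is untouched. I descend onto the crucible and grip.

send_rows([
  [-0.02, 0.04, -0.002, 0, 0, 0],
  [-0.049, 0.13, -0.005, 0, 0, 0],
  [-0.049, 0.26, -0.005, 0, 0, 0],
  [-0.049, 0.4, -0.005, 0, 0, 0],
  [-0.049, 0.53, -0.005, 0, 0, 0],
  [-0.049, 0.63, -0.005, 0, 0, 0],
  [-0.049, 0.71, -0.005, 0, 0, 0],
  [-0.049, 0.746, -0.005, 0, 0, 0],
  [-0.049, 0.746, -0.005, 0, 0, 0],
  [-0.049, 0.746, -0.005, 0, 0, 0],
])

```text
clock: 20.95
tcp_pos: [422.9, 102.9, 12.1]
ee_rot: [0.557, -0.557, 0.435, -0.436]
force: [-0.1, 0.3, 0.7]
width: 92.9
```

send_rows([
  [0, 0, 0, 0, 0, 0],
  [0, 0, 0, 0, 0, 0],
  [0, 0, 0, 0, 0, 0],
  [0, 0, 0, 0, 0, 0],
  [0, 0, 0, 0, 0, 0],
  [0, 0, 0, 0, 0, 0],
  [0, 0, 0, 0, 0, 0],
  [0, 0, 0, 0, 0, 0],
  [0, 0, 0, 0, 0, 0],
  [0, 0, 0, 0, 0, 0],
  [0, 0, 0, 0, 0, 0],
], grip=1)

```text
clock: 22.05
tcp_pos: [422.3, 103.0, 11.4]
ee_rot: [0.557, -0.557, 0.435, -0.435]
force: [-1.3, 0.5, 5.4]
width: 50.7
```

```bash
python3 - <<'E'
from h import *
print(atz('t5',363.5,180.7,85))
go((422.5,102.2,200,14),(599.5,-113,200,-4),(599.5,-113,66.5,-4))
E
```

```text
[ 589.  -218.7   85. ]
now 22.05 [422.3 103.   11.4] jaw 14.0 w 50.7 F [-1.3  0.5  5.4]
(422.5, 102.2, 200, 14) [0.003, -0.629, 0.0] [-0.0, 0.0, -0.0]
(599.5, -113, 200, -4) [0.842, -0.629, 0.399] [-0.0, 0.3, -0.0]
(599.5, -113, 66.5, -4) [0.842, -0.184, 0.399] [-0.0, 0.3, -0.0]
```

send_rows([
  [0, -0.04, 0, 0, 0, 0],
  [0, -0.12, 0, 0, 0, 0],
  [0, -0.22, 0, 0, 0, 0],
  [0, -0.34, 0, 0, 0, 0],
  [0, -0.45, 0, 0, 0, 0],
  [0, -0.54, 0, 0, 0, 0],
  [0.03, -0.6, 0.014, 0, 0.01, 0],
  [0.1, -0.629, 0.047, 0, 0.035, 0],
  [0.2, -0.629, 0.095, 0, 0.07, 0],
  [0.3, -0.629, 0.142, 0, 0.107, 0],
  [0.4, -0.629, 0.19, 0, 0.142, 0],
  [0.5, -0.629, 0.237, 0, 0.178, 0],
  [0.6, -0.629, 0.284, 0, 0.214, 0],
  [0.69, -0.629, 0.327, 0, 0.246, 0],
  [0.76, -0.629, 0.36, 0, 0.271, 0],
  [0.81, -0.629, 0.384, 0, 0.289, 0],
  [0.842, -0.629, 0.399, 0, 0.3, 0],
  [0.842, -0.629, 0.399, 0, 0.3, 0],
  [0.842, -0.629, 0.399, 0, 0.3, 0],
  [0.842, -0.629, 0.399, 0, 0.3, 0],
])

```text
clock: 24.05
tcp_pos: [599.1, -112.5, 200.2]
ee_rot: [0.483, -0.483, 0.517, -0.517]
force: [0.2, -0.6, 0.1]
width: 51.5
```

```bash
python3 - <<'E'
from h import *
go((599.5,-113,76,-4),(599.5,-113,67.5,-4),(599.5,-113,66,-4))
snap('scene','s6')
crop('s6',180,100,340,230,5,'s6c')
E
```

```text
now 24.05 [ 599.1 -112.5  200.2] jaw -3.9 w 51.5 F [ 0.2 -0.6  0.1]
(599.5, -113, 76, -4) [0.002, 0.414, 0.001] [0.0, 0.001, -0.0]
(599.5, -113, 67.5, -4) [0.002, 0.442, 0.001] [0.0, 0.001, -0.0]
(599.5, -113, 66, -4) [0.002, 0.447, 0.001] [0.0, 0.001, -0.0]
```

View pics/s6c.png

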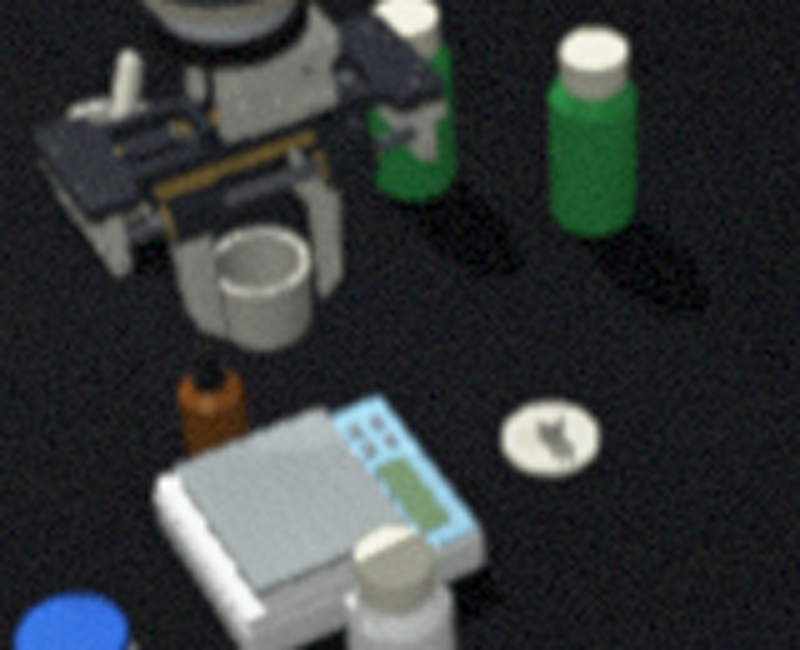

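The crucible is held upright (rim at (262,258)). Its width has grown 0.8 mm, so it may have slipped a few mm down, and I lower it slowly.

send_rows([
  [0, 0.04, 0, 0, 0, 0],
  [0, 0.12, 0, 0, 0, 0],
  [0.002, 0.21, 0.001, 0, 0, 0],
  [0.002, 0.3, 0.001, 0, 0, 0],
  [0.002, 0.36, 0.001, 0, 0, 0],
  [0.002, 0.4, 0.001, 0, 0, 0],
  [0.002, 0.41, 0.001, 0, 0, 0],
  [0.002, 0.416, 0.001, 0, 0, 0],
  [0.002, 0.416, 0.001, 0, 0, 0],
  [0.002, 0.416, 0.001, 0, 0, 0],
])

```text
clock: 25.1
tcp_pos: [600.3, -113.9, 76.0]
ee_rot: [-0.483, 0.482, -0.517, 0.517]
force: [0.9, 0.2, -0.2]
width: 50.9
```

send_rows([
  [0, 0.004, 0, 0, 0, 0],
  [0, 0.008, 0, 0, 0, 0],
  [0, 0.012, 0, 0, 0, 0],
  [0, 0.012, 0, 0, 0, 0],
  [0, 0.012, 0, 0, 0, 0],
])

```text
clock: 25.6
tcp_pos: [599.8, -113.8, 71.6]
ee_rot: [0.482, -0.482, 0.517, -0.517]
force: [-0.4, -0.6, -0.3]
width: 50.7
```

Still no contact, and the width is back to 50.7 (that was reading noise). A few more mm.

send_rows([
  [0, 0.004, 0, 0, 0, 0],
  [0, 0.009, 0, 0, 0, 0],
  [0, 0.014, 0, 0, 0, 0],
  [0, 0.017, 0, 0, 0, 0],
  [0, 0.017, 0, 0, 0, 0],
  [0, 0.017, 0, 0, 0, 0],
])

```text
clock: 26.2
tcp_pos: [599.8, -113.8, 66.5]
ee_rot: [0.482, -0.482, 0.517, -0.517]
force: [0.9, 0.3, -0.2]
width: 50.8
```

send_rows([
  [0, 0, 0, 0, 0, 0],
  [0, 0, 0, 0, 0, 0],
  [0, 0, 0, 0, 0, 0],
  [0, 0, 0, 0, 0, 0],
  [0, 0, 0, 0, 0, 0],
  [0, 0, 0, 0, 0, 0],
  [0, 0, 0, 0, 0, 0],
  [0, -0.03, 0, 0, 0, 0],
  [0, -0.1, 0, 0, 0, 0],
  [0, -0.2, 0, 0, 0, 0],
  [0, -0.32, 0, 0, 0, 0],
  [0, -0.42, 0, 0, 0, 0],
  [0, -0.45, 0, 0, 0, 0],
  [0, -0.45, 0, 0, 0, 0],
  [0, -0.45, 0, 0, 0, 0],
], grip=0)

```text
clock: 27.7
tcp_pos: [599.3, -113.6, 200.3]
ee_rot: [0.482, -0.483, 0.518, -0.517]
force: [-0.7, -0.3, -0.4]
width: 92.9
```

```bash
python3 - <<'E'
from h import *
go((424,-109.2,200,-4),(424,-109.2,7,-4))
E
```

```text
now 27.7 [ 599.3 -113.6  200.3] jaw -4.0 w 92.9 F [-0.7 -0.3 -0.4]
(424, -109.2, 200, -4) [0.026, 0.002, -0.584] [0.002, 0.0, -0.0]
(424, -109.2, 7, -4) [0.026, 0.645, -0.583] [0.002, 0.0, -0.0]
```

send_rows([
  [0.003, 0, -0.05, 0, 0, 0],
  [0.007, 0, -0.14, 0, 0, 0],
  [0.011, 0, -0.25, 0, 0, 0],
  [0.016, 0.03, -0.36, 0, 0, 0],
  [0.02, 0.1, -0.46, 0, 0, 0],
  [0.024, 0.2, -0.54, 0, 0, 0],
  [0.026, 0.3, -0.583, 0, 0, 0],
  [0.026, 0.4, -0.583, 0, 0, 0],
  [0.026, 0.46, -0.583, 0, 0, 0],
  [0.026, 0.48, -0.583, 0, 0, 0],
  [0.026, 0.48, -0.583, 0, 0, 0],
  [0.026, 0.48, -0.583, 0, 0, 0],
])

```text
clock: 28.9
tcp_pos: [425.0, -109.4, 57.9]
ee_rot: [-0.482, 0.482, -0.517, 0.517]
force: [-0.0, -0.7, 1.1]
width: 93.1
```

```bash
python3 - <<'E'
from h import *
go((424,-109.2,7,-4))
snap('scene','s7');snap('top','t7')
a=cv2.imread('pics/s7.png')[125:235,195:315];b=cv2.imread('pics/t7.png')[135:245,270:390]
cv2.imwrite('pics/c7.png',cv2.resize(np.hstack([a,b]),None,fx=3.3,fy=3.3,interpolation=cv2.INTER_CUBIC))
E
```

```text
now 28.9 [ 425.  -109.4   57.9] jaw -4.0 w 93.1 F [-0.  -0.7  1.1]
(424, -109.2, 7, -4) [-0.001, 0.17, -0.003] [-0.0, 0.0, 0.0]
```

View pics/c7.png

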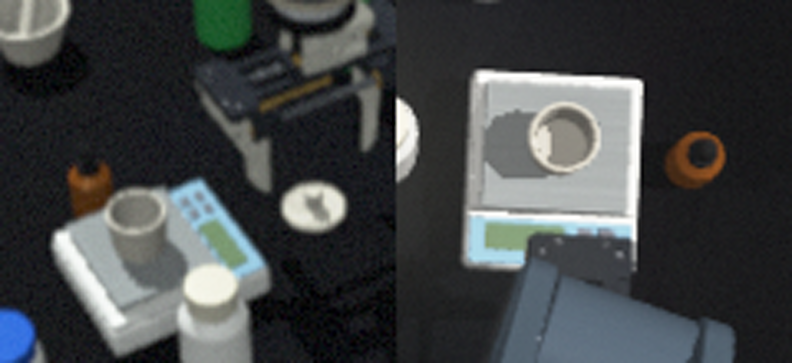

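The crucible stands upright on the pan, its rim at top crop (565,137) and scene crop (136,208). The lid is at scene crop (314,206) beneath the gripper. I compute the crucible position and descend to the knob.

```bash
python3 - <<'E'
from h import *
t=('t7',270+(565-396)/3.3-.35,135+137/3.3-.35);s=('s7',195+136/3.3-.35,125+208/3.3-.35)
print(tri(t,s),atz(*t,95),atz(*s,95))
l=('s7',195+314/3.3-.35,125+206/3.3-.35);print('lid',atz(*l,5))
E
```

```text
(array([ 599.9, -115.6,   97.6]), np.float64(0.6)) [ 600.1 -115.7   95. ] [ 599.1 -118.2   95. ]
lid [ 425.1 -108.7    5. ]
```

send_rows([
  [0, 0.04, -0.003, 0, 0, 0],
  [0, 0.09, -0.003, 0, 0, 0],
  [0, 0.13, -0.003, 0, 0, 0],
  [0, 0.155, -0.003, 0, 0, 0],
  [0, 0.168, -0.003, 0, 0, 0],
  [0, 0.168, -0.003, 0, 0, 0],
  [0, 0.168, -0.003, 0, 0, 0],
])

```text
clock: 29.7
tcp_pos: [424.1, -109.4, 7.4]
ee_rot: [-0.482, 0.482, -0.517, 0.517]
force: [0.3, -0.1, 0.7]
width: 93.2
```

send_rows([
  [0, 0, 0, 0, 0, 0],
  [0, 0, 0, 0, 0, 0],
  [0, 0, 0, 0, 0, 0],
  [0, 0, 0, 0, 0, 0],
  [0, 0, 0, 0, 0, 0],
  [0, 0, 0, 0, 0, 0],
  [0, 0, 0, 0, 0, 0],
  [0, 0, 0, 0, 0, 0],
  [0, 0, 0, 0, 0, 0],
  [0, 0, 0, 0, 0, 0],
  [0, 0, 0, 0, 0, 0],
  [0, 0, 0, 0, 0, 0],
  [0, 0, 0, 0, 0, 0],
  [0, 0, 0, 0, 0, 0],
], grip=1)

```text
clock: 31.1
tcp_pos: [423.9, -109.3, 7.1]
ee_rot: [0.482, -0.482, 0.517, -0.517]
force: [0.1, -0.0, 0.9]
width: 15.2
```

```bash
python3 - <<'E'
from h import *
go((424,-109.2,60,-4))
E
```

```text
now 31.1 [ 423.9 -109.3    7.1] jaw -4.0 w 15.2 F [ 0.1 -0.   0.9]
(424, -109.2, 60, -4) [-0.0, -0.176, 0.0] [-0.0, 0.0, -0.0]
```

The lid knob is gripped (15.2 against 16). The crucible is at (600,-115.6), 2–3 mm from the pan middle. Lift and carry the lid to just above it.

```bash
python3 - <<'E'
from h import *
go((600,-115.5,160,-4),(600,-115.5,115,-4))
E
```

```text
now 31.1 [ 423.9 -109.3    7.1] jaw -4.0 w 15.2 F [ 0.1 -0.   0.9]
(600, -115.5, 160, -4) [-0.02, -0.51, 0.587] [-0.0, 0.0, -0.0]
(600, -115.5, 115, -4) [-0.02, -0.36, 0.587] [-0.0, 0.0, -0.0]
```

send_rows([
  [0, -0.03, 0, 0, 0, 0],
  [0, -0.1, 0, 0, 0, 0],
  [0, -0.2, 0, 0, 0, 0],
  [0, -0.32, 0, 0, 0, 0],
  [0, -0.43, 0, 0, 0, 0],
  [-0.001, -0.49, 0.03, 0, 0, 0],
  [-0.003, -0.51, 0.1, 0, 0, 0],
  [-0.007, -0.51, 0.2, 0, 0, 0],
  [-0.01, -0.51, 0.3, 0, 0, 0],
  [-0.014, -0.51, 0.4, 0, 0, 0],
  [-0.017, -0.51, 0.49, 0, 0, 0],
  [-0.019, -0.51, 0.55, 0, 0, 0],
  [-0.02, -0.5, 0.58, 0, 0, 0],
  [-0.02, -0.46, 0.587, 0, 0, 0],
  [-0.02, -0.41, 0.587, 0, 0, 0],
  [-0.02, -0.37, 0.587, 0, 0, 0],
  [-0.02, -0.36, 0.587, 0, 0, 0],
  [-0.02, -0.36, 0.587, 0, 0, 0],
  [-0.02, -0.36, 0.587, 0, 0, 0],
])

```text
clock: 33.0
tcp_pos: [600.1, -115.7, 115.5]
ee_rot: [-0.482, 0.482, -0.517, 0.517]
force: [-0.4, 0.5, -0.0]
width: 15.2
```

```bash
python3 - <<'E'
from h import *
go((600,-115.5,103,-4))
snap('scene','s8')
print(proj('s8',[[600,-115.5,115],[600,-115.5,108],[600,-115.5,95]]))
crop('s8',195,140,285,225,7,'s8c')
E
```

```text
now 33.0 [ 600.1 -115.7  115.5] jaw -4.0 w 15.2 F [-0.4  0.5 -0. ]
(600, -115.5, 103, -4) [-0.001, 0.042, -0.0] [-0.001, 0.0, 0.0]
[[235.4 183.2]
 [235.6 185.1]
 [236.1 188.4]]
```

View pics/s8c.png

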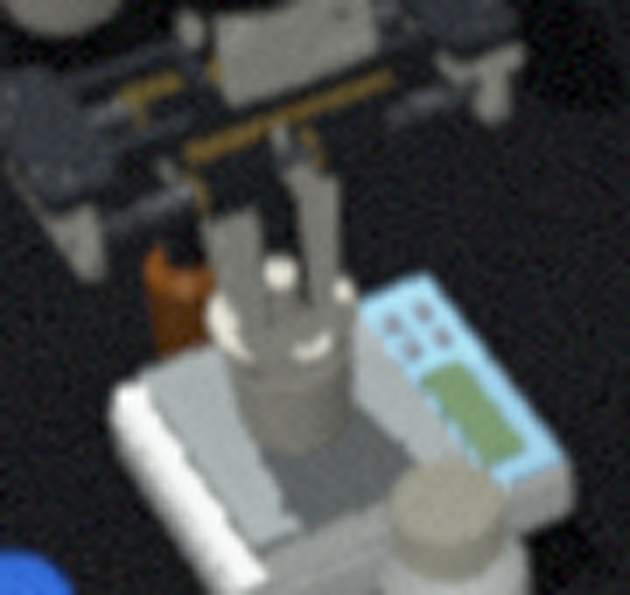

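The lid hangs level, knob top at (281,270), within 0.3 px of its projected place. The two views average the crucible at about (599.7,-116.5), so I shift 1 mm and lower.

send_rows([
  [0.003, 0.01, 0, 0, 0, 0],
  [0.003, 0.02, 0, 0, 0, 0],
  [0.003, 0.03, 0, 0, 0, 0],
  [0.003, 0.037, 0, 0, 0, 0],
  [0.003, 0.041, 0, 0, 0, 0],
  [0.003, 0.043, 0, 0, 0, 0],
  [0.003, 0.043, 0, 0, 0, 0],
  [0.003, 0.043, 0, 0, 0, 0],
  [0.003, 0.043, 0, 0, 0, 0],
])

```text
clock: 33.95
tcp_pos: [600.0, -116.5, 102.4]
ee_rot: [-0.482, 0.482, -0.517, 0.517]
force: [-0.8, -0.3, 3.9]
width: 15.1
```

Contact (3.9 N). Release and rise.

send_rows([
  [0, 0, 0, 0, 0, 0],
  [0, 0, 0, 0, 0, 0],
  [0, 0, 0, 0, 0, 0],
  [0, 0, 0, 0, 0, 0],
  [0, 0, 0, 0, 0, 0],
  [0, 0, 0, 0, 0, 0],
  [0, 0, 0, 0, 0, 0],
  [0, 0, 0, 0, 0, 0],
  [0, -0.03, 0, 0, 0, 0],
  [0, -0.1, 0, 0, 0, 0],
  [0, -0.2, 0, 0, 0, 0],
  [0, -0.32, 0, 0, 0, 0],
  [0, -0.38, -0.05, 0, 0, 0],
  [0, -0.4, -0.15, 0, 0, 0],
  [0, -0.4, -0.3, 0, 0, 0],
  [0, -0.4, -0.45, 0, 0, 0],
  [0, -0.4, -0.6, 0, 0, 0],
  [0, -0.4, -0.7, 0, 0, 0],
  [0, -0.4, -0.7, 0, 0, 0],
  [0, -0.4, -0.7, 0, 0, 0],
], grip=0)

```text
clock: 35.95
tcp_pos: [390.8, -102.1, 223.2]
ee_rot: [-0.483, 0.482, -0.517, 0.518]
force: [0.8, -0.5, 0.1]
width: 93.2
```

```bash
python3 - <<'E'
from h import *
snap('scene','s9');snap('top','t9')
a=cv2.imread('pics/s9.png')[135:235,195:295];b=cv2.imread('pics/t9.png')[135:235,250:390]
cv2.imwrite('pics/c9.png',cv2.resize(np.hstack([a,b]),None,fx=3.3,fy=3.3,interpolation=cv2.INTER_CUBIC))
E
```

```text
(no output)
```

View pics/c9.png

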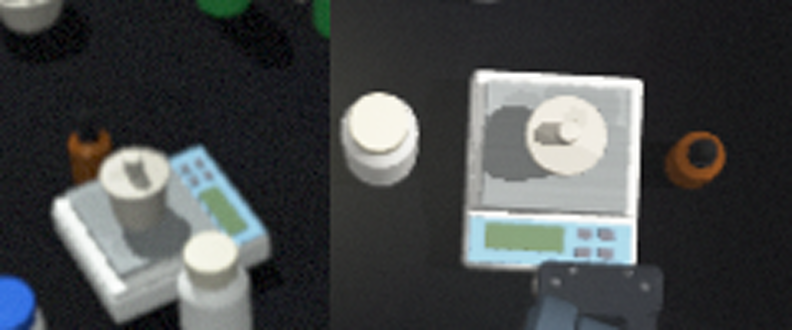

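Scene and top views show the lid flat on the crucible: top (566,134) against the earlier rim at (565,137), i.e. about 1–2 mm off. The bottle and dropper are upright on both sides and the gripper is away. Handing in.

```bash
python3 - <<'E'
from h import *
T=lambda x,y:('t9',250+(x-330)/3.3-.35,135+y/3.3-.35)
o=np.array([599.4,-113.2]);a=np.radians(-4)
for n,p,z in[('bottle',(379,122),130),('dropper',(703,152),85),('lid',(566.5,134.5),100)]:
    d=atz(*T(*p),z)[:2]-o;print(n,'in balance',(np.array([[np.cos(a),np.sin(a)],[-np.sin(a),np.cos(a)]])@d).round(1))
print(finish_job())
E
```

```text
bottle in balance [ -1.3 131.3]
dropper in balance [  -3.2 -104. ]
lid in balance [ 1.9 -3. ]
the job is handed in; nothing more can be done
None
```

I placed all four things and handed the job in at about 36 s of the 115 s allowed; it reported no verdict. The crucible is on the pan with its lid on, the white bottle is between the balance and the hot plate, and the dropper is on the balance's free side.

My last camera checks, in the balance's frame:

| Thing | Measured | Limit |
|---|---|---|
| Crucible | about 3 mm from the pan middle | 12 mm |
| Lid | flat, 1–3 mm off the crucible | 8 mm |
| White bottle | x -1 mm, y +131 mm, nearly mid-gap | x within ±15 mm, y over 113 mm |
| Dropper | x -3 mm, y -104 mm, about 20 mm clear of the housing | 10–41 mm clear |

- **Disagreements:** The scene and top views differed by 2–3 mm throughout. One rough first reading of the bottle was about 3 mm off the enlarged-crop reading. The dropper's gap came out about 5 mm under the 25 mm asked for, but inside the limit.
- **Other things:** The wash bottle, mortar, capped jar and green bottles were not touched, and no check failed.

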